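Draw the spent protective window out of the laser head's window module

ROBOT

A 6-joint arm with a two-finger parallel gripper is mounted at the origin on a cart in front of the work surface, level with it; the furniture and walls round the work are solid. World frame = base frame: x ahead of the robot, y to its left, z up, the work surface at z = 0. Lengths are in m, angles in rad, forces in N, time in s.
With the tool pointing down it reaches from about 0.3 to 0.85 m from the base axis. Payload 5.4 kg.
Tool frame: the origin (TCP) lies midway between the tips of the shut fingers; the grasp point (between the pads) lies 19 mm behind it (ctrl.grip_point_offset is the distance from the TCP to the grasp point, in m); z points along the fingers, y is the line along which they close (so a half turn about z gives the same grasp; the last joint's range is limited). The gripper opens to 85 mm and grips with 20 to 120 N. Pads are 22 mm wide; open, the fingers measure 114 mm over their backs; the gripper's body (76 mm by 85 mm) begins 54 mm behind the grasp point. The pads swing forward as they close: fully open they stand 13 mm farther back than shut.
Start: joints at [-0.21, 0.158, 1.597, -0, 1.386, -0.21], TCP at [0.575, -0, 0.231] pointing down, gripper open.
Joint ranges: [-2.91, 2.91], [-0.94, 2.29], [0.18, 2.7], [-1.29, 4.43], [0.17, 2.64], [-3, 3]. Speed limits (rad/s): [2.57, 2.57, 3.14, 3.14, 3.14, 3.14].

INTERFACE

Orientations are given as a unit quaternion [w, x, y, z].
In Python, from station import ctrl gives the robot as it stands.
- The arm moves only by the tool drive_tool, never from a script. Its argument "motion" is a list of rows, each an object with "xyz": the shift along the tool's x, y, z in cm, a list of three; "turn": the turn, a rotation vector about the tool's x, y, z in degrees, a list of three; "claw": the finger opening in cm, from 0 to 8.54. A call has 1 to 10 rows; each row is the pose to reach, as a shift and turn from the pose commanded when the call began, along the tool's axes at that moment; what a row does not reach only later rows make up. A row lasts 1/8 s, in which the tool goes at most 62.5 mm and 10.7 degrees, less where a joint would pass 70% of its speed; a pose out of reach is approached as far as the arm can. A call with a gripper value outside its range is refused whole. The fingers move at their own pace and stop on an object; "newtons" is the grip in N (left out, the last holds). Time passes only in rows, so rows that repeat a pose let the fingers close. It gives the time, the measured TCP pose, the force, the opening and the grip force at its end, in the units of the state.
- ctrl.observe(): the state, without advancing time (a new reading comes with each control period).
- ctrl.capture(name): name is "scene" or "side" or "wrist"; returns a dict with "frame" (384x512x3 uint8, blue, green, red), "K" (3x3 intrinsics, pixels), "eye" and "attitude" of the camera in the world. Camera axes: x right, y down, z forward; pixel columns grow to the right and rows downward; lengths in m; the calibration is good to about 2 mm. A picture is of the moment at which its call begins. There is no depth.
- ctrl.hand_in(): hands the job in; it is judged then, once.
The state is a dict: "t": time; "joint_positions": joint angles; "joint_vel": joint speeds; "tau": joint torques, N m; "position": TCP position; "ee_rot": TCP orientation; "ft_force": force on the tool from outside, world axes, zero at the start; "wrist_torque": the same for the moment, N m; "opening": finger opening in m; "grip_force": force on a finger pad.
Only numpy, scipy, OpenCV 4.12 (cv2) and the standard library are available. Lean on these libraries where they do the work, as an engineer would, in place of code of your own. Each camera call takes 0.05 s, during which the arm holds its last target. There are 200 camera calls.

TASK

To change the laser's protective window, swing the latch on top of the black window module right aside, off the red grip bar, and leave it open. Then draw the cassette straight up out of the module's slot by its red grip bar and stand it in the empty place of the blue rack, lowering it all the way to the bottom before you let go. Do not disturb the cassette that already waits in the rack or the small things lying about.

Things in the scene. Friction and masses are not known exactly. Their poses are not given: they have to be found in the camera images.
- module: Window module of a laser head, fixed: a black block 60 (x) x 116 (y) mm, its top 80 mm above the worktop, on an aluminium plate 124 x 136 x 8 mm; a round level bore runs along x. In its top is a centred slot 9 mm wide (x) and 60 mm long (y). Origin: centre of the plate's underside, on the worktop; z up.
- latch (a joint): Swing latch on the module's top: angle (rad) about its vertical pivot, counter-clockwise from above. 0: shut, the steel arm points along the module's -y, 1.5 mm above the grip bar. It opens toward the module's +x (stop at 1.8), is clear of the bar from about 0.95, turns lightly and stays put. Arm 12 mm wide, reaching 42 mm from the pivot, 101.5 to 107.5 mm above the worktop.
- latch_knob (a point): Upright black knob on the latch's arm, 14 mm in diameter, on the arm's top from 107.5 to 129.5 mm above the worktop. This point is on its axis at 120 mm; it moves with the latch, 34 mm from the pivot.
- latch_hinge (a point): Point on the latch's vertical pivot axis, 107 mm above the worktop (fixed to the module, at its x = 0, y = +49 mm; axes as the module's).
- spent: Cassette to be removed, 0.12 kg: aluminium blade 6 (x) x 56 (y) x 62 mm (z) with a round browned glass, topped by a red grip bar 14 (x) x 72 (y) x 20 mm (z). Origin: centre of the blade's lower edge; z up, x the thin direction. It starts 62 mm deep in the module's slot, origin 18 mm above the worktop; the bar rests on the module's top, 80 to 100 mm above the worktop.
- spent_grip (a point): Centre of the red grip bar of that cassette, 72 mm above its origin.
- rack: Rack, fixed: aluminium plate 124 x 104 x 8 mm with two blue cheeks, inner faces 40 mm apart (y), tops 57 mm above the worktop. Each has two facing upright grooves, 9 mm wide (x), with rounded lead-ins, at x = -32 mm (empty) and +32 mm (taken); the groove bottoms are 63 mm apart in y. Origin: centre of the plate's underside, on the worktop; z up.
- free_place (a point): The rack's empty place: where the centre of a cassette's lower edge is to stand, on the plate's top, 8 mm above the worktop, midway between the two cheeks. Its axes are the rack's: the cassette's thin direction goes along x (either way round).
- waiting: Another cassette of the same kind and size that already stands in the rack's other place, 64 mm from the empty one. Leave it.
- lens_case: Bystander: round black lens case, 50 mm wide, 20 mm tall, loose on the worktop. Origin: centre of its underside.
- slide_carton: Bystander: small white carton, 44 x 62 x 22 mm, loose. Origin: centre of its underside.
- brass_bush: Bystander: flanged brass bush, 42 mm wide, 26 mm tall, loose. Origin: centre of its underside.
- chuck_key: Bystander: T-handled steel chuck key lying flat, 72 x 68 x 12 mm, loose. Origin: centre of its underside.

How it is judged:
By the outcome, as a careful person would: the job done as asked, in the order asked, and still so for the second after the job is handed in, with the robot touching nothing.
It also fails if it takes over 54 s, if anything falls off the work surface, if the arm or the gripper's body presses on something with over 40 N, if the wrist force passes 120 N, or if a joint passes its speed limit or range.

## Working session

There is one attempt and no reset: what is moved stays moved. The work goes in short steps, Python scripts to look and compute and a tool call to move; the robot and the scene stay as the last step left them, time stands still between calls to the robot, and variables do not carry over. Pictures are saved under pics/ and viewed, at most 13 in all, crops included, and the job is handed in when it is done.

Besides the shell and the picture viewer there is one more tool, called after "Call:" by a JSON object that holds its "fn" and its "kwargs", one argument or row to a line. drive_tool: Moves the arm, as the interface text tells. Its arguments: {"type":"object","properties":{"motion":{"type":"array"},"newtons":{"type":"number"}},"required":["motion"]}

```bash
mkdir -p pics; ls; python3 - <<'E'
from station import ctrl
import cv2,numpy as np
np.set_printoptions(precision=4,suppress=True)
print(ctrl.observe(), ctrl.grip_point_offset)
for n in("scene","side","wrist"):
    c=ctrl.capture(n); cv2.imwrite(f"pics/{n}0.png",c["frame"]); np.savez(f"{n}0.npz",**c)
    print(n,c["K"],c["eye"],c["attitude"])
E
```

```text
pics
{'t': 0.0, 'joint_positions': array([-0.2101,  0.159 ,  1.5982, -0.    ,  1.3862, -0.2101]), 'joint_vel': array([ 0.0015, -0.0018,  0.0013,  0.0017,  0.0002, -0.0041]), 'tau': array([  0.0002, -39.6007, -33.1427,  -0.0002,   0.0084,  -0.    ]), 'position': array([0.5744, 0.0001, 0.2303]), 'ee_rot': array([-0.0008,  0.7071,  0.7071, -0.0005]), 'ft_force': array([-0.154 , -0.3568, -0.9057]), 'wrist_torque': array([ 0.0306,  0.0219, -0.037 ]), 'grip_force': 0.0, 'opening': 0.08566725532916618} 0.0187
scene [[418.6789   0.     254.6928]
 [  0.     418.6789 193.7131]
 [  0.       0.       1.    ]] [0.3438 0.5061 0.7418] [ 0.097  -0.2396  0.897  -0.3587]
side [[468.1836   0.     258.611 ]
 [  0.     468.1836 194.7948]
 [  0.       0.       1.    ]] [ 0.4575 -0.8116  0.421 ] [-0.5493  0.8305 -0.0695  0.0604]
wrist [[345.8298   0.     249.0447]
 [  0.     345.8298 193.1205]
 [  0.       0.       1.    ]] [0.574  0.0751 0.3733] [ 0.148   0.989  -0.0007 -0.0012]
```

```bash
python3 - <<'E'
import cv2,numpy as np
a,b=[cv2.imread(f"pics/{n}0.png") for n in("scene","side")]
cv2.imwrite("pics/s2.png",cv2.resize(a,(800,600),interpolation=cv2.INTER_CUBIC))
cv2.imwrite("pics/d2.png",cv2.resize(b,(800,600),interpolation=cv2.INTER_CUBIC))
E
```

```text
(no output)
```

View pics/s2.png

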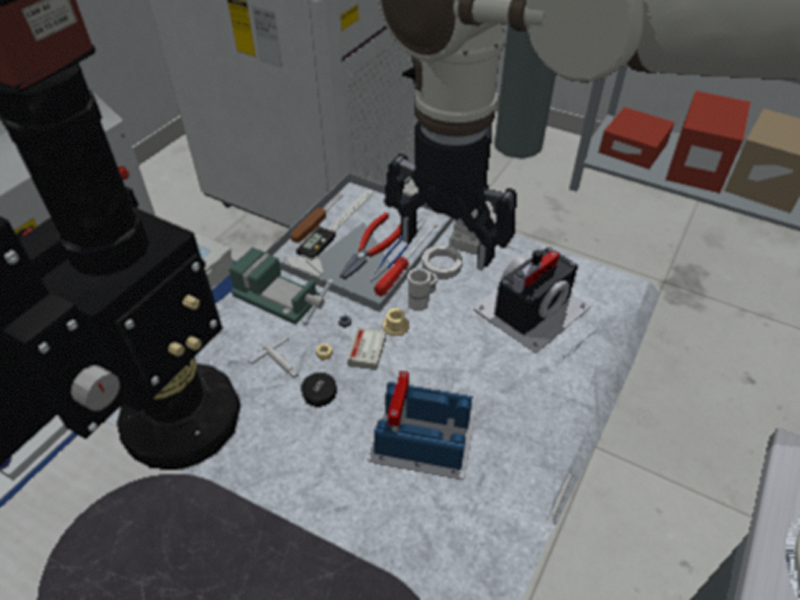

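View pics/d2.png

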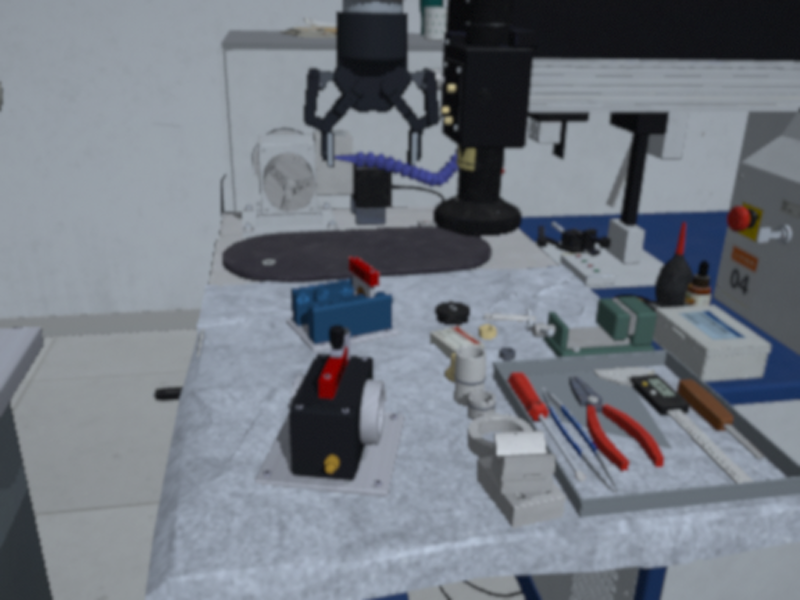

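View pics/wrist0.png

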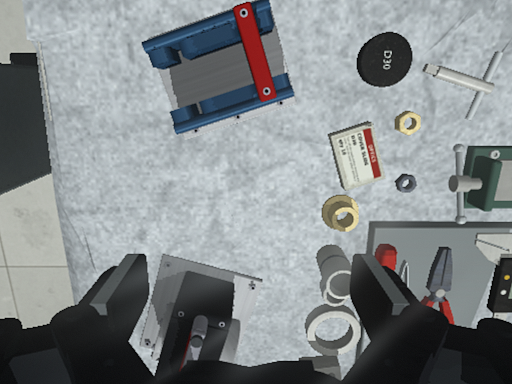

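```bash
cat > h.py <<'E'
import cv2,numpy as np
from scipy.spatial.transform import Rotation as R
np.set_printoptions(precision=4,suppress=True)
def rot(q): return R.from_quat(np.roll(q,-1))
def ray(c,uv):
    uv=np.atleast_2d(uv).astype(float); d=np.c_[uv,np.ones(len(uv))]@np.linalg.inv(c["K"]).T
    return c["eye"],rot(c["attitude"]).apply(d)
def onz(c,uv,z):
    e,d=ray(c,uv); return e+d*((z-e[2])/d[:,2])[:,None]
def cross(c1,p1,c2,p2):
    A=[];b=[]
    for c,p in((c1,p1),(c2,p2)):
        e,d=ray(c,p); d=d[0]/np.linalg.norm(d[0]); M=np.eye(3)-np.outer(d,d); A.append(M);b.append(M@e)
    return np.linalg.solve(sum(A),sum(b))
def red(im):
    h=cv2.cvtColor(im,cv2.COLOR_BGR2HSV); return (((h[...,0]<8)|(h[...,0]>172))&(h[...,1]>150)&(h[...,2]>60)).astype(np.uint8)*255
def blobs(m,amin=60):
    cs,_=cv2.findContours(m,cv2.RETR_EXTERNAL,cv2.CHAIN_APPROX_NONE)
    return [(cv2.contourArea(x),cv2.minAreaRect(x)) for x in cs if cv2.contourArea(x)>amin]
E
python3 - <<'E'
from h import *
c=dict(np.load("wrist0.npz"))
print("waiting bar",onz(c,[[243,12],[267,90]],.078+.01))
print("knob",onz(c,[198,322],.1295))
print("plate corners",onz(c,[[170,256],[262,280],[145,350]],.008))
print("rack corners",onz(c,[[143,42],[176,130],[294,96]],.057))
for a,r in blobs(red(c["frame"])): print(a,r)
E
```

```text
waiting bar [[0.569  0.1286 0.088 ]
 [0.5876 0.073  0.088 ]]
knob [[ 0.5306 -0.1118  0.1295]]
plate corners [[ 0.4803 -0.1136  0.008 ]
 [ 0.5883 -0.1455  0.008 ]
 [ 0.439  -0.2473  0.008 ]]
rack corners [[0.4839 0.1118 0.057 ]
 [0.5071 0.0381 0.057 ]
 [0.6129 0.0676 0.057 ]]
151.5 ((445.654052734375, 311.8757019042969), (27.49703025817871, 9.704834938049316), 72.89727020263672)
216.5 ((390.3451232910156, 259.322998046875), (19.566993713378906, 20.41364288330078), 48.8140754699707)
155.5 ((371.45220947265625, 152.6263885498047), (48.04498291015625, 6.4459733963012695), 77.00537872314453)
1698.0 ((254.36793518066406, 51.53772735595703), (99.86111450195312, 18.818395614624023), 74.05460357666016)
```

Call:
{"fn": "drive_tool", "kwargs": {
  "motion": [
    {"xyz": [-5, -2, 0], "turn": [0, 0, 0], "claw": 8.5},
    {"xyz": [-10, -4, 0], "turn": [0, 0, 0], "claw": 8.5},
    {"xyz": [-14, -4, 0], "turn": [0, 0, 0], "claw": 8.5},
    {"xyz": [-14, -4, 0], "turn": [0, 0, 0], "claw": 8.5},
    {"xyz": [-14, -4, 0], "turn": [0, 0, 0], "claw": 8.5}
  ]
}}

```text
t: 0.78
position: [0.5348, -0.1395, 0.231]
ee_rot: [-0.001, 0.707, 0.707, 0.0]
ft_force: [-0.8, 0.3, 1.2]
opening: 0.085
grip_force: 0.0
```

```bash
python3 - <<'E'
from station import ctrl
from h import *
o=ctrl.observe();print(o["t"],o["position"],o["ee_rot"])
for n in("scene","side","wrist"):
    c=ctrl.capture(n); cv2.imwrite(f"pics/{n}1.png",c["frame"]); np.savez(f"{n}1.npz",**c)
for a,r in blobs(red(c["frame"])): print(a,r)
E
```

```text
0.775 [ 0.5348 -0.1395  0.231 ] [-0.0005  0.7071  0.7071  0.0001]
102.0 ((218.9499969482422, 256.6499938964844), (11.700427055358887, 13.28156566619873), 18.434947967529297)
814.5 ((498.6005859375, 231.95578002929688), (21.39886474609375, 87.81822967529297), 7.21426248550415)
864.0 ((466.96771240234375, 224.1347198486328), (18.21629524230957, 77.60779571533203), 19.486129760742188)
1398.0 ((434.0404357910156, 161.7369842529297), (23.872982025146484, 80.81839752197266), 8.746162414550781)
129.0 ((432.0466613769531, 16.08924102783203), (33.69358444213867, 7.452077865600586), 80.83765411376953)
```

View pics/wrist1.png

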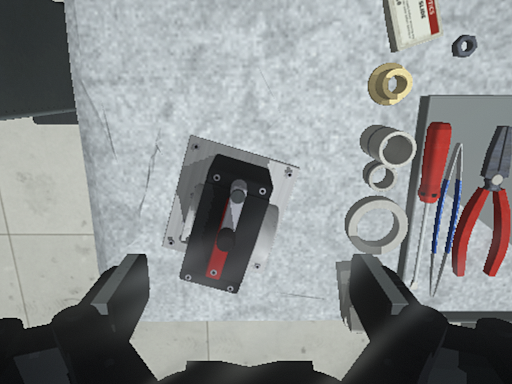

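```bash
python3 - <<'E'
import cv2
a=cv2.imread("pics/wrist1.png")[120:310,140:320]
a=cv2.convertScaleAbs(a,alpha=1.6,beta=25)
cv2.imwrite("pics/w1c.png",cv2.resize(a,None,fx=3.15,fy=3.15,interpolation=cv2.INTER_CUBIC))
E
```

```text
(no output)
```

View pics/w1c.png

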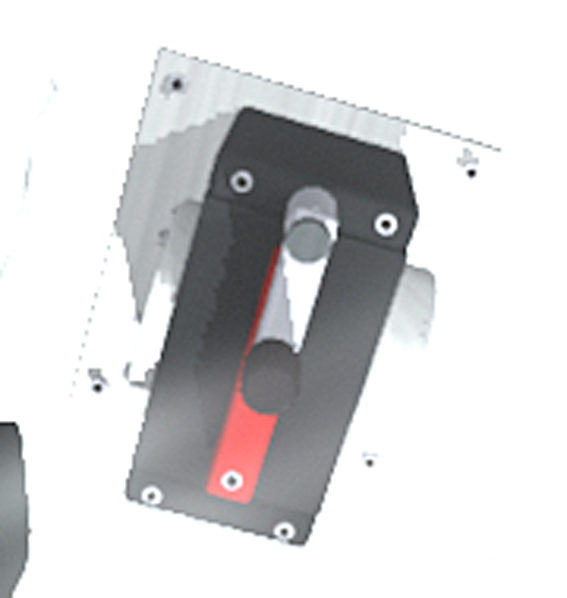

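```bash
python3 - <<'E'
from h import *
c=dict(np.load("wrist1.npz"))
f=lambda p,z:onz(c,np.array(p)/3.15+[140,120]-.34,z)[:,:2]
s=f([[242,181],[386,223],[151,495],[284,530]],.08);print("screws",s,s.mean(0),np.linalg.norm(s[0]-s[1]),np.linalg.norm(s[2]-s[0]),np.linalg.norm(s[2]-s[3]))
d=lambda v:np.degrees(np.arctan2(v[1],v[0]))
print(d(s[1]-s[0]),d(s[3]-s[2]),d(s[0]-s[2])-90,d(s[1]-s[3])-90)
p=f([[160,48],[500,150]],.008);print("plate",p,np.linalg.norm(p[1]-p[0]),d(p[1]-p[0]))
p=f([[176,84],[471,172],[97,386],[370,461]],.009);print("platescrews",p,p.mean(0),d(p[1]-p[0]),d(p[3]-p[2]),d(p[0]-p[2])-90,d(p[1]-p[3])-90)
b=f([[207,490],[248,502]],.1);print("bar end",b,b.mean(0),np.linalg.norm(b[1]-b[0]))
print("bar screw",f([[232,481]],.1))
print("knob",f([[271,378]],.1295),"pivot",f([[306,240]],.1095))
t=f([[128,497],[303,545],[240,108],[404,155]],.08);print("top corners",t,np.linalg.norm(t[1]-t[0]))
E
```

```text
screws [[ 0.5055 -0.1393]
 [ 0.5457 -0.1515]
 [ 0.4749 -0.238 ]
 [ 0.5153 -0.2502]] [ 0.5103 -0.1947] 0.042023426801433054 0.10332103865060308 0.04214698246318893
-16.889272394118425 -16.79908323899243 -17.181618421446927 -17.113275005191937
plate [[ 0.4723 -0.1119]
 [ 0.5873 -0.1468]] 0.12023301986619069 -16.871392187725053
platescrews [[ 0.4772 -0.1238]
 [ 0.5775 -0.1543]
 [ 0.4432 -0.2349]
 [ 0.5434 -0.2656]] [ 0.5103 -0.1947] -16.91384565500052 -17.044758995530138 -17.034868110976703 -17.032600452661896
bar end [[ 0.495  -0.2246]
 [ 0.5065 -0.2284]] [ 0.5007 -0.2265] 0.01215797328254363
bar screw [[ 0.5021 -0.2217]]
knob [[ 0.516  -0.1763]] pivot [[ 0.5242 -0.1472]]
top corners [[ 0.4679 -0.2387]
 [ 0.5211 -0.2555]
 [ 0.5055 -0.1187]
 [ 0.5504 -0.1319]] 0.05578288038767464
```

Call:
{"fn": "drive_tool", "kwargs": {
  "motion": [
    {"xyz": [-2, -1, 0], "turn": [0, 0, 8.5], "claw": 4},
    {"xyz": [-4.05, -2, 0], "turn": [0, 0, 17], "claw": 4},
    {"xyz": [-4.05, -2, 4], "turn": [0, 0, 17], "claw": 4},
    {"xyz": [-4.05, -2, 7], "turn": [0, 0, 17], "claw": 4},
    {"xyz": [-4.05, -2, 7], "turn": [0, 0, 17], "claw": 4},
    {"xyz": [-4.05, -2, 7], "turn": [0, 0, 17], "claw": 4}
  ]
}}

```text
t: 1.68
position: [0.5159, -0.1804, 0.1627]
ee_rot: [0.001, 0.804, 0.595, 0.0]
ft_force: [0.7, -0.8, -0.0]
opening: 0.04
grip_force: 0.0
```

```bash
python3 - <<'E'
from station import ctrl
from h import *
o=ctrl.observe();print(o["t"],o["position"],o["ee_rot"],o["opening"],o["joint_positions"])
a=ctrl.capture("side"); b=ctrl.capture("scene"); np.savez("side2.npz",**a); np.savez("scene2.npz",**b)
x=cv2.resize(a["frame"][130:320,150:310],None,fx=2.5,fy=2.5,interpolation=cv2.INTER_CUBIC)
y=cv2.resize(b["frame"][110:300,270:430],None,fx=2.5,fy=2.5,interpolation=cv2.INTER_CUBIC)
cv2.imwrite("pics/c2.png",np.hstack([x,y]))
E
```

```text
1.675 [ 0.5159 -0.1804  0.1627] [0.0009 0.8036 0.5952 0.0004] 0.03996393739132185 [-0.5577  0.1461  1.7508  0.      1.2427 -0.2619]
```

View pics/c2.png

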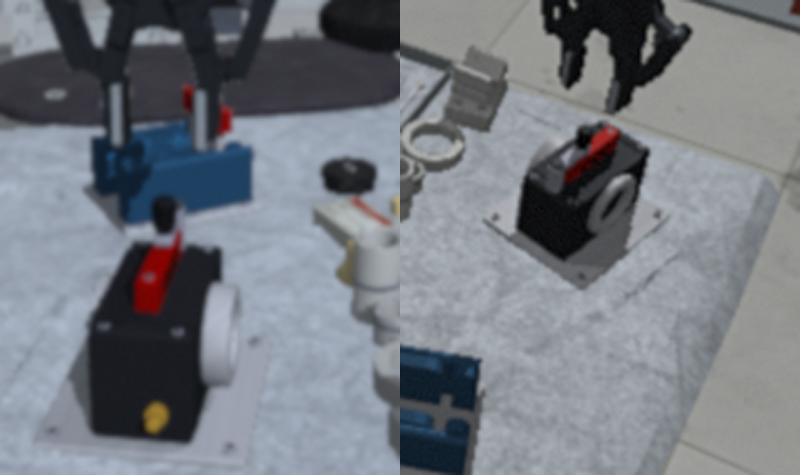

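Call:
{"fn": "drive_tool", "kwargs": {
  "motion": [
    {"xyz": [0, 0, 2.6], "turn": [0, 0, 0], "claw": 4},
    {"xyz": [0, 0, 5.1], "turn": [0, 0, 0], "claw": 4},
    {"xyz": [0, 0, 5.1], "turn": [0, 0, 0], "claw": 1.9},
    {"xyz": [0, 0, 5.1], "turn": [0, 0, 0], "claw": 1.9},
    {"xyz": [0, 0, 5.1], "turn": [0, 0, 0], "claw": 1.9},
    {"xyz": [0, 0, 5.1], "turn": [0, 0, 0], "claw": 1.9}
  ],
  "newtons": 20
}}

```text
t: 2.52
position: [0.5155, -0.1809, 0.1113]
ee_rot: [0.001, 0.804, 0.595, 0.0]
ft_force: [0.0, 0.4, 0.1]
opening: 0.0189
grip_force: 0.0
```

Call:
{"fn": "drive_tool", "kwargs": {
  "motion": [
    {"xyz": [0.05, 0.56, 0], "turn": [0, 0, -9.5], "claw": 1.9},
    {"xyz": [0.19, 1.11, 0], "turn": [0, 0, -19], "claw": 1.9},
    {"xyz": [0.41, 1.62, 0], "turn": [0, 0, -28.5], "claw": 1.9},
    {"xyz": [0.72, 2.09, 0], "turn": [0, 0, -38], "claw": 1.9},
    {"xyz": [1.1, 2.51, 0], "turn": [0, 0, -47.5], "claw": 1.9},
    {"xyz": [1.55, 2.85, 0], "turn": [0, 0, -57], "claw": 1.9},
    {"xyz": [2.04, 3.12, 0], "turn": [0, 0, -66.5], "claw": 1.9},
    {"xyz": [2.58, 3.3, 0], "turn": [0, 0, -76], "claw": 1.9},
    {"xyz": [3.13, 3.39, 0], "turn": [0, 0, -85.5], "claw": 1.9},
    {"xyz": [3.7, 3.39, 0], "turn": [0, 0, -95], "claw": 1.9}
  ]
}}

```text
t: 3.78
position: [0.5589, -0.1557, 0.1109]
ee_rot: [0.001, 0.102, 0.995, -0.001]
ft_force: [0.1, -2.3, -1.1]
opening: 0.019
grip_force: 0.8
```

Call:
{"fn": "drive_tool", "kwargs": {
  "motion": [
    {"xyz": [0, 0, 0], "turn": [0, 0, 0], "claw": 2.5},
    {"xyz": [0, 0, 0], "turn": [0, 0, 0], "claw": 3.5},
    {"xyz": [0, 0, -3], "turn": [0, 0, 0], "claw": 3.5},
    {"xyz": [0, 0, -7], "turn": [0, 0, 0], "claw": 3.5}
  ]
}}

```text
t: 4.28
position: [0.5572, -0.1548, 0.1799]
ee_rot: [-0.001, 0.106, 0.994, 0.001]
ft_force: [1.2, 0.2, -0.6]
opening: 0.035
grip_force: 0.0
```

Call:
{"fn": "drive_tool", "kwargs": {
  "motion": [
    {"xyz": [0.4, -0.5, 0], "turn": [0, 0, 10.5], "claw": 5},
    {"xyz": [0.8, -1, 0], "turn": [0, 0, 21], "claw": 5},
    {"xyz": [1.2, -1.6, 0], "turn": [0, 0, 31.5], "claw": 5},
    {"xyz": [1.7, -2.2, 0], "turn": [0, 0, 42], "claw": 5},
    {"xyz": [2.1, -2.7, 0], "turn": [0, 0, 52.5], "claw": 5},
    {"xyz": [2.5, -3.3, 0], "turn": [0, 0, 63], "claw": 5},
    {"xyz": [2.9, -3.8, 0], "turn": [0, 0, 73.5], "claw": 5},
    {"xyz": [3.3, -4.3, 0], "turn": [0, 0, 84], "claw": 5},
    {"xyz": [3.76, -4.88, 0], "turn": [0, 0, 94.5], "claw": 5},
    {"xyz": [3.76, -4.88, 0], "turn": [0, 0, 95], "claw": 5}
  ]
}}

```text
t: 5.52
position: [0.511, -0.1953, 0.1804]
ee_rot: [-0.0, 0.804, 0.594, 0.0]
ft_force: [-0.4, 0.1, -0.2]
opening: 0.0501
grip_force: 0.0
```

Call:
{"fn": "drive_tool", "kwargs": {
  "motion": [
    {"xyz": [0, 0, -0.1], "turn": [0, 0, 0], "claw": 5},
    {"xyz": [0, 0, -0.1], "turn": [0, 0, 0], "claw": 5}
  ]
}}

```text
t: 5.78
position: [0.5115, -0.1949, 0.1815]
ee_rot: [0.0, 0.803, 0.595, 0.0]
ft_force: [0.2, 0.5, 0.5]
opening: 0.0502
grip_force: 0.0
```

```bash
python3 - <<'E'
from station import ctrl
from h import *
o=ctrl.observe();print(o["t"],o["position"],o["ee_rot"],o["opening"])
c={n:ctrl.capture(n) for n in("side","scene","wrist")}
for n in c: np.savez(f"{n}3.npz",**c[n])
x=cv2.resize(c["wrist"]["frame"],None,fx=.78,fy=1.04*.75)
a,b=c["side"]["frame"][160:320,150:310],c["scene"]["frame"][130:290,280:440]
f=lambda i:cv2.resize(i,(400,400),interpolation=cv2.INTER_CUBIC)
cv2.imwrite("pics/c3.png",np.hstack([f(a),f(b)]))
cv2.imwrite("pics/w3.png",c["wrist"]["frame"])
E
```

```text
5.775 [ 0.5115 -0.1949  0.1815] [0.0001 0.8034 0.5954 0.0001] 0.05019980239801184
```

View pics/c3.png

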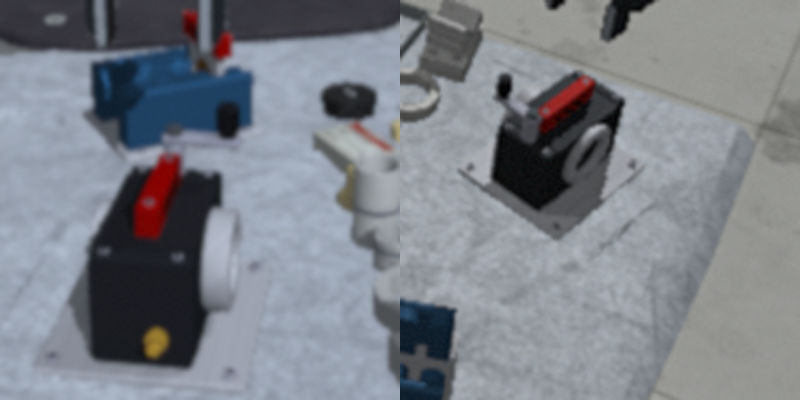

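Call:
{"fn": "drive_tool", "kwargs": {
  "motion": [
    {"xyz": [0, -0.1, 4], "turn": [0, 0, 0], "claw": 5},
    {"xyz": [0, -0.1, 7.5], "turn": [0, 0, 0], "claw": 5},
    {"xyz": [0, -0.1, 9.8], "turn": [0, 0, 0], "claw": 5},
    {"xyz": [0, -0.1, 9.8], "turn": [0, 0, 0], "claw": 3},
    {"xyz": [0, -0.1, 9.8], "turn": [0, 0, 0], "claw": 1},
    {"xyz": [0, -0.1, 9.8], "turn": [0, 0, 0], "claw": 1},
    {"xyz": [0, -0.1, 9.8], "turn": [0, 0, 0], "claw": 1},
    {"xyz": [0, -0.1, 9.8], "turn": [0, 0, 0], "claw": 1}
  ],
  "newtons": 50
}}

```text
t: 6.92
position: [0.5112, -0.1952, 0.0847]
ee_rot: [0.001, 0.804, 0.595, 0.0]
ft_force: [-0.3, 0.7, 6.5]
opening: 0.0129
grip_force: 53.1
```

Call:
{"fn": "drive_tool", "kwargs": {
  "motion": [
    {"xyz": [0, 0, -1], "turn": [0, 0, 0], "claw": 1},
    {"xyz": [0, 0, -2.5], "turn": [0, 0, 0], "claw": 1},
    {"xyz": [0, 0, -4.5], "turn": [0, 0, 0], "claw": 1},
    {"xyz": [0, 0, -6.5], "turn": [0, 0, 0], "claw": 1},
    {"xyz": [0, 0, -8.5], "turn": [0, 0, 0], "claw": 1},
    {"xyz": [0, 0, -11], "turn": [0, 0, 0], "claw": 1},
    {"xyz": [0, 0, -14], "turn": [0, 0, 0], "claw": 1},
    {"xyz": [0, 0, -14], "turn": [0, 0, 0], "claw": 1}
  ]
}}

```text
t: 7.92
position: [0.5117, -0.1956, 0.2266]
ee_rot: [0.003, 0.804, 0.595, 0.001]
ft_force: [-0.0, 0.2, -1.1]
opening: 0.0127
grip_force: 52.2
```

Call:
{"fn": "drive_tool", "kwargs": {
  "motion": [
    {"xyz": [3, -0.5, 0], "turn": [0, 0, -9], "claw": 1},
    {"xyz": [7, -1, 0], "turn": [0, 0, -18], "claw": 1},
    {"xyz": [11, -1.8, 0], "turn": [0, 0, -27], "claw": 1},
    {"xyz": [14.4, -2.3, 0], "turn": [0, 0, -35], "claw": 1},
    {"xyz": [14.4, -2.3, 0], "turn": [0, 0, -35], "claw": 1},
    {"xyz": [14.4, -2.3, 0], "turn": [0, 0, -35], "claw": 1}
  ]
}}

```text
t: 8.68
position: [0.5298, -0.0505, 0.2223]
ee_rot: [-0.001, 0.588, 0.809, -0.001]
ft_force: [-0.0, 0.3, -0.9]
opening: 0.0127
grip_force: 52.1
```

```bash
python3 - <<'E'
from station import ctrl
from h import *
o=ctrl.observe();print(o["t"],o["position"],o["ee_rot"],o["opening"],o["grip_force"])
c={n:ctrl.capture(n) for n in("side","scene","wrist")}
for n in c: np.savez(f"{n}4.npz",**c[n]); print(n,[ (a,np.round(r[0],1),np.round(r[1],1),round(r[2],1)) for a,r in blobs(red(c[n]["frame"]))])
cv2.imwrite("pics/w4.png",cv2.resize(c["wrist"]["frame"],(800,600),interpolation=cv2.INTER_CUBIC))
E
```

```text
8.675 [ 0.5298 -0.0505  0.2223] [-0.0007  0.5882  0.8087 -0.0005] 0.012746754063852494 52.12329983711243
side [(298.5, array([406.3, 276.8]), array([50.9,  9.2]), 45.0), (239.0, array([385.8, 281.2]), array([45.3, 10.1]), 57.5), (256.5, array([337.6, 252.9]), array([32.7,  9.7]), 57.1), (125.0, array([232.8, 173.2]), array([22.5,  9.5]), 39.8), (147.5, array([473., 139.]), array([14., 14.]), 0.0), (145.0, array([221., 124.]), array([16., 12.]), 90.0)]
scene [(197.5, array([254.1, 254.9]), array([ 8.2, 33.7]), 13.2), (157.5, array([249.9, 176.4]), array([ 7.2, 27.6]), 39.1), (156.0, array([318.6, 160.2]), array([ 7.5, 29.8]), 8.1), (77.5, array([248.5, 153.1]), array([ 5.2, 30.4]), 47.9), (62.5, array([237.8, 146.6]), array([ 5.1, 26.4]), 38.3), (1035.0, array([406.8,  87.2]), array([38.9, 31.6]), 18.4), (2022.5, array([454.1,  90. ]), array([37.4, 61.6]), 17.7)]
wrist [(101.0, array([435.5, 332. ]), array([14., 11.]), 90.0), (73.0, array([421.5, 322.5]), array([11.3,  8.5]), 45.0), (1000.5, array([395. , 279.5]), array([20.1, 55.5]), 26.6), (4359.5, array([249. , 259.5]), array([163.,  34.]), 90.0), (88.0, array([429.1, 146.8]), array([ 6.5, 29.4]), 10.6), (1251.0, array([372.6,  31.5]), array([24.3, 65.4]), 5.5)]
```

View pics/w4.png

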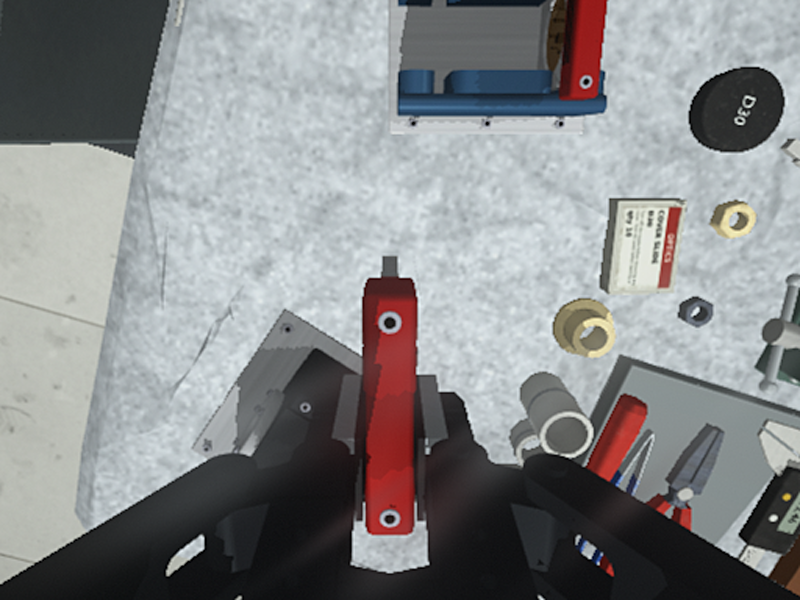

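Call:
{"fn": "drive_tool", "kwargs": {
  "motion": [
    {"xyz": [3, 0, 0], "turn": [0, 0, 0], "claw": 1},
    {"xyz": [6, 0, 0], "turn": [0, 0, 0], "claw": 1},
    {"xyz": [6, 0, 0], "turn": [0, 0, 0], "claw": 1},
    {"xyz": [6, 0, 0], "turn": [0, 0, 0], "claw": 1}
  ]
}}

```text
t: 9.32
position: [0.5121, 0.006, 0.2234]
ee_rot: [0.0, 0.588, 0.809, -0.0]
ft_force: [-0.1, 0.6, -0.4]
opening: 0.0127
grip_force: 52.1
```

```bash
python3 - <<'E'
from station import ctrl
from h import *
o=ctrl.observe();print(o["t"],o["position"],o["ee_rot"],o["opening"],o["grip_force"])
c={n:ctrl.capture(n) for n in("wrist",)}
for n in c: np.savez(f"{n}5.npz",**c[n]); print(n,[ (a,np.round(r[0],1),np.round(r[1],1),round(r[2],1)) for a,r in blobs(red(c[n]["frame"]))])
cv2.imwrite("pics/w5.png",cv2.resize(c["wrist"]["frame"][0:225,160:460],(800,600),interpolation=cv2.INTER_CUBIC))
E
```

```text
9.325 [0.5121 0.006  0.2234] [ 0.0003  0.5882  0.8088 -0.0001] 0.012724522385802385 52.12125599384308
wrist [(96.5, array([374.6, 350.4]), array([17.8,  8. ]), 36.9), (156.0, array([396.9, 305.2]), array([18.8, 12.1]), 26.6), (4214.0, array([249., 260.]), array([162.,  34.]), 90.0), (1824.0, array([366.1,  93.2]), array([23.8, 96.7]), 5.2)]
```

View pics/w5.png

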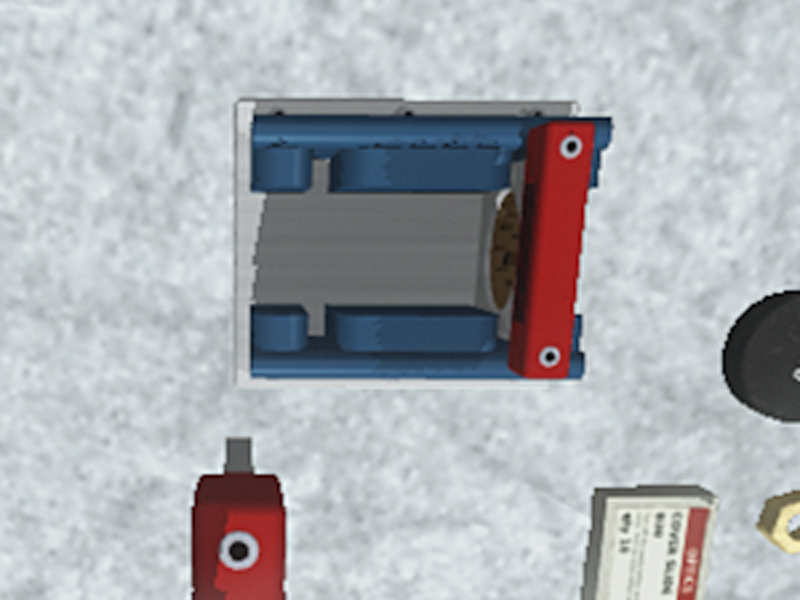

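```bash
python3 - <<'E'
from h import *
c=dict(np.load("wrist5.npz"))
K=1/2.6667
yaw=0
q=np.array([0.0003,0.5882,0.8088,-0.0001]); M=rot(q).as_matrix(); tcp=np.array([0.5121,.006,.2234])
# tool coords relative to TCP (x fwd, y right), cm
def f(p,z): return (onz(c,np.array(p)*K+[160,0]-.3,z)-tcp)@M[:,:2]*100
d=lambda v:np.degrees(np.arctan2(v[1],v[0]))
s=f([[571,146],[549,356]],.090);print("waiting screws",s,s.mean(0),d(s[0]-s[1]),np.linalg.norm(s[0]-s[1]))
p=f([[237,99],[237,386],[577,101]],.008);print("plate",p,d(p[0]-p[1]),np.linalg.norm(p[0]-p[1]),d(p[2]-p[0])-90,np.linalg.norm(p[2]-p[0]))
p=f([[253,116],[612,118]],.057);print("upper cheek outer top",p,np.linalg.norm(p[1]-p[0]),d(p[1]-p[0])-90)
p=f([[253,306],[495,310]],.057);print("lower cheek inner top",p,d(p[1]-p[0])-90)
p=f([[253,190],[508,191]],.008);print("upper cheek inner bottom",p,d(p[1]-p[0])-90)
p=f([[306,315],[327,315]],.057);print("lower groove L at top",p)
p=f([[311,188],[331,188]],.008);print("upper groove at bottom",p)
p=f([[327,330]],.008);print("lower groove R bottom",p)
# held bar screws, full image pixels from w5: (239,550)
s=f([[239,550]],.2234+.100-.0847);print("held far screw",s)
p=f([[226,440],[251,438]],.2234+.018-.0847);print("held blade bottom far corners",p)
m=red(c["frame"]);
h=cv2.cvtColor(c["frame"],cv2.COLOR_BGR2HSV);print(M)
E
```

```text
waiting screws [[9.8283 9.2149]
 [4.0104 9.1658]] [6.9193 9.1904] 0.483034474985241 5.818095564829358
plate [[12.0991 -0.1125]
 [ 1.8303 -0.1355]
 [12.0105 12.0246]] 0.12815406200093904 10.268860247075995 0.41818475486911666 12.137411024339032
upper cheek outer top [[10.988   0.3899]
 [10.9098 11.5076]] 11.117979860812893 0.40284982402420155
lower cheek inner top [[5.2372 0.4063]
 [5.0945 8.3495]] 1.0291631990340449
upper cheek inner bottom [[9.0337 0.4672]
 [8.9817 9.8165]] 0.3183886540360561
lower groove L at top [[4.9447 2.1495]
 [4.9435 2.8399]]
upper groove at bottom [[9.0989 2.5917]
 [9.0975 3.3244]]
lower groove R bottom [[3.9729 3.3132]]
held far screw [[ 3.0863 -0.0584]]
held blade bottom far corners [[ 2.936  -0.359 ]
 [ 2.9823  0.2204]]
[[-0.3081  0.9513  0.0004]
 [ 0.9513  0.3081 -0.0005]
 [-0.0006  0.0002 -1.    ]]
```

Call:
{"fn": "drive_tool", "kwargs": {
  "motion": [
    {"xyz": [3.4, 1.4, 0], "turn": [0, 0, 0.2], "claw": 1},
    {"xyz": [6.8, 2.88, 0], "turn": [0, 0, 0.4], "claw": 1},
    {"xyz": [6.8, 2.88, 0], "turn": [0, 0, 0.4], "claw": 1},
    {"xyz": [6.8, 2.88, 4], "turn": [0, 0, 0.4], "claw": 1},
    {"xyz": [6.8, 2.88, 7], "turn": [0, 0, 0.4], "claw": 1},
    {"xyz": [6.8, 2.88, 9], "turn": [0, 0, 0.4], "claw": 1},
    {"xyz": [6.8, 2.88, 9], "turn": [0, 0, 0.4], "claw": 1},
    {"xyz": [6.8, 2.88, 9], "turn": [0, 0, 0.4], "claw": 1}
  ]
}}

```text
t: 10.38
position: [0.5192, 0.0796, 0.1344]
ee_rot: [0.001, 0.591, 0.807, 0.0]
ft_force: [0.2, -0.3, -0.5]
opening: 0.0125
grip_force: 52.0
```

```bash
python3 - <<'E'
from station import ctrl
from h import *
o=ctrl.observe();q=o["ee_rot"];M=rot(np.array([0.0003,0.5882,0.8088,-0.0001])).as_matrix()
print(o["t"],o["position"],(o["position"]-[0.5121,.006,.2234])@M*100,q,o["ft_force"])
c={n:ctrl.capture(n) for n in("side","scene","wrist")}
for n in c: np.savez(f"{n}6.npz",**c[n])
f=lambda i:cv2.resize(i,(400,400),interpolation=cv2.INTER_CUBIC)
cv2.imwrite("pics/c6.png",np.hstack([f(c["side"]["frame"][120:240,165:285]),f(c["scene"]["frame"][210:310,220:320])]))
E
```

```text
10.375 [0.5192 0.0796 0.1344] [6.7891 2.9394 8.8996] [0.0008 0.591  0.8067 0.0004] [ 0.1997 -0.2702 -0.5104]
```

View pics/c6.png

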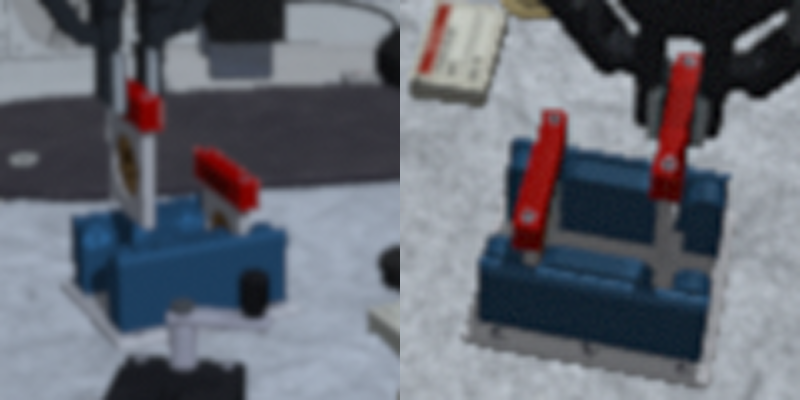

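Call:
{"fn": "drive_tool", "kwargs": {
  "motion": [
    {"xyz": [0, 0, 0.5], "turn": [0, 0, 0], "claw": 1},
    {"xyz": [0, 0, 1], "turn": [0, 0, 0], "claw": 1},
    {"xyz": [0, 0, 1.4], "turn": [0, 0, 0], "claw": 1},
    {"xyz": [0, 0, 1.8], "turn": [0, 0, 0], "claw": 1},
    {"xyz": [0, 0, 1.8], "turn": [0, 0, 0], "claw": 1}
  ]
}}

```text
t: 11.15
position: [0.5179, 0.0804, 0.1148]
ee_rot: [-0.0, 0.591, 0.807, -0.0]
ft_force: [0.1, 0.4, -0.8]
opening: 0.0128
grip_force: 52.0
```

Call:
{"fn": "drive_tool", "kwargs": {
  "motion": [
    {"xyz": [0, 0, 0.8], "turn": [0, 0, 0], "claw": 1},
    {"xyz": [0, 0, 1.6], "turn": [0, 0, 0], "claw": 1},
    {"xyz": [0, 0, 2.4], "turn": [0, 0, 0], "claw": 1},
    {"xyz": [0, 0, 3.1], "turn": [0, 0, 0], "claw": 1},
    {"xyz": [0, 0, 3.5], "turn": [0, 0, 0], "claw": 1},
    {"xyz": [0, 0, 3.5], "turn": [0, 0, 0], "claw": 1}
  ]
}}

```text
t: 11.9
position: [0.5181, 0.0804, 0.08]
ee_rot: [-0.0, 0.591, 0.807, -0.0]
ft_force: [-0.4, 0.0, -1.4]
opening: 0.0129
grip_force: 52.1
```

Call:
{"fn": "drive_tool", "kwargs": {
  "motion": [
    {"xyz": [0, 0, 0.2], "turn": [0, 0, 0], "claw": 1},
    {"xyz": [0, 0, 0.4], "turn": [0, 0, 0], "claw": 1},
    {"xyz": [0, 0, 0.5], "turn": [0, 0, 0], "claw": 1},
    {"xyz": [0, 0, 0.5], "turn": [0, 0, 0], "claw": 1}
  ]
}}

```text
t: 12.4
position: [0.5182, 0.0804, 0.0752]
ee_rot: [-0.0, 0.591, 0.807, -0.0]
ft_force: [0.0, 0.4, -1.5]
opening: 0.0123
grip_force: 52.1
```

Not in contact yet; go down in small steps until the force rises.

Call:
{"fn": "drive_tool", "kwargs": {
  "motion": [
    {"xyz": [0, 0, 0.1], "turn": [0, 0, 0], "claw": 1},
    {"xyz": [0, 0, 0.15], "turn": [0, 0, 0], "claw": 1},
    {"xyz": [0, 0, 0.15], "turn": [0, 0, 0], "claw": 1}
  ]
}}

```text
t: 12.78
position: [0.5187, 0.0804, 0.0747]
ee_rot: [0.0, 0.591, 0.807, 0.0]
ft_force: [-0.9, 0.1, 4.9]
opening: 0.0126
grip_force: 53.0
```

Call:
{"fn": "drive_tool", "kwargs": {
  "motion": [
    {"xyz": [0, 0, 0], "turn": [0, 0, 0], "claw": 1.8},
    {"xyz": [0, 0, 0], "turn": [0, 0, 0], "claw": 2.8},
    {"xyz": [0, 0, 0], "turn": [0, 0, 0], "claw": 2.8},
    {"xyz": [0, 0, -2], "turn": [0, 0, 0], "claw": 2.8},
    {"xyz": [0, 0, -6], "turn": [0, 0, 0], "claw": 2.8},
    {"xyz": [0, 0, -11], "turn": [0, 0, 0], "claw": 2.8},
    {"xyz": [-6, 0, -14], "turn": [0, 0, 0], "claw": 2.8},
    {"xyz": [-10, 0, -14], "turn": [0, 0, 0], "claw": 2.8},
    {"xyz": [-10, 0, -14], "turn": [0, 0, 0], "claw": 2.8}
  ]
}}

```text
t: 13.9
position: [0.5494, -0.0175, 0.2143]
ee_rot: [0.001, 0.592, 0.806, 0.0]
ft_force: [-0.8, 0.9, -0.2]
opening: 0.0279
grip_force: 0.0
```

```bash
python3 - <<'E'
from station import ctrl
from h import *
o=ctrl.observe();print(o["t"],o["position"],o["ft_force"])
c={n:ctrl.capture(n) for n in("side","wrist")}
f=lambda i:cv2.resize(i,(400,400),interpolation=cv2.INTER_CUBIC)
cv2.imwrite("pics/c7.png",np.hstack([f(c["side"]["frame"][140:320,150:330]),cv2.resize(c["wrist"]["frame"],(400,400))]))
E
```

```text
13.9 [ 0.5494 -0.0175  0.2143] [-0.8496  0.8974 -0.1571]
```

View pics/c7.png

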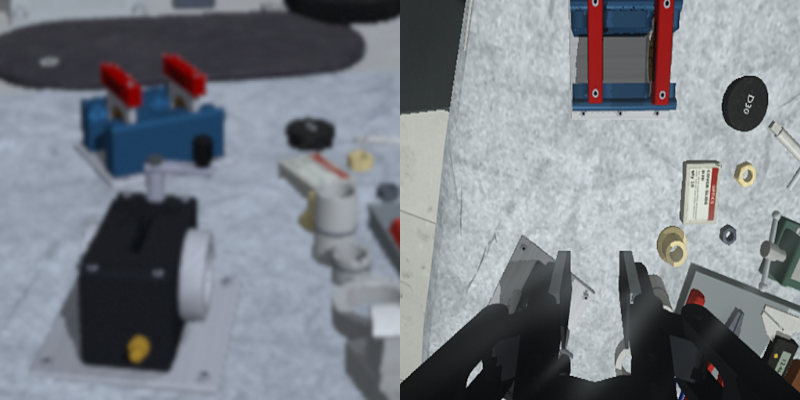

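Both cassettes stand at equal height in the rack (side view, red bars at (120,80) and (183,75)). The slot is empty, the latch is open with its knob at (203,150), and the bystanders are undisturbed.

```bash
python3 -c "
from station import ctrl
print(ctrl.hand_in())"
```

```text
the job is handed in; nothing more can be done
None
```

The job is handed in: the latch is swung open about 90° and left there, and the spent cassette stands at the bottom of the rack's empty place. The waiting cassette and the small things looked undisturbed in the last pictures, and the run took about 14 s.

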